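# Slide the blade guard onto the slicer

## Task

Put the slicer's blade guard away on the slicer: feed its plate into the two rails from their open upper end and slide it down until it is fully home against the stop, covering the blade. Then let go of it, and leave everything else where it stands.

Things in the scene. Friction and masses are not known exactly. Their poses are not given: they have to be found in the camera images.
- guard: Loose grey plastic blade guard, 0.16 kg, lying flat. Plate 90 long (x) x 84 wide (y) x 6 mm, corners rounded 12 mm; in its middle a 44 mm square collar up to z = 10 mm, on it a square upright grip 32 x 32 mm ending 56 mm above the underside (grip any two opposite sides). Origin: centre of the plate's underside; z up through the grip. Same after half a turn about z.
- slicer_bed: Sloping steel bed of the fixed vegetable slicer, 104 mm wide, top surface z = 0 from x = -55 to 205 mm, end heights 16 and 138 mm. Origin: point on the surface where the guard's origin lies when home over the blade. x runs up the slope (28 deg) along the rails to their open end, y across, z square to the surface (28 deg from vertical). The guard's x then lies along this x, either way round.
- rail_mouth (a point): On the bed surface, midway between the ends of the lips; axes as slicer_bed, at its x = 149 mm. The plate gets under the lips only from here: it is clear of them with the guard's origin 46 mm or more up the slope. Lip undersides are 14 mm above the bed here, sloping down over 28 mm to 8.7 mm. Farther up: 56 mm of bare bed between side guides, flaring from +-44 to about +-52 mm.
- rail_stop (a point): On the bed surface at the face of the end stop at the closed low end; axes as slicer_bed, at its x = -46.5 mm; the guard stops about 1.5 mm below home. Along the rails: inner walls at y = +-44 mm, lips reaching in to y = +-35 mm, tops 13 mm above the bed; the plate has 2 mm play each side, 2.7 mm above. Released, the guard stays on the slope by friction; pushing it takes a few newtons.
- mill: Bystander: salt shaker, 44 mm round, 90 mm tall, standing to the right. Origin: centre of its underside.
- garlic: Bystander: garlic bulb, 60 mm round, 59 mm tall, on the left. Origin: centre of its underside.
- onion: Bystander: brown onion, 75 mm round, 77 mm tall, on the left. Origin: centre of its underside.
Things that resemble listed ones, but are neither listed nor needed, are in the scene too. Several things have the shape of the guard; the one meant has the colours described above.

How it is judged:
On the way:
1. the guard's plate is under the lips in the upper part of the rails, entered from the open end (x of guard in the frame of slicer_bed between 0.05 and 0.15 m and z of guard in the frame of slicer_bed between -0.004 and 0.006 m and y of guard in the frame of slicer_bed between -0.006 and 0.006 m and angle between the z axis of guard and the z axis of slicer_bed, either way round below 0.1 rad), for 0.05 s.
At the end, for the whole second after the job is handed in: The guard lies in the rails over the blade, within 6 mm of the home point along the rails (against the stop, or at most 7 mm short of it), flat in the track, released and at rest (x of guard in the frame of slicer_bed between -0.006 and 0.006 m and z of guard in the frame of slicer_bed between -0.004 and 0.006 m and y of guard in the frame of slicer_bed between -0.006 and 0.006 m and angle between the z axis of guard and the z axis of slicer_bed, either way round below 0.1 rad and linear speed of guard below 0.01 m/s); the robot touches nothing.
It fails at once if a bystander (salt shaker, garlic, onion) was moved by more than 40 mm (distance of any of mill, garlic, onion from where it was at the start of the episode above 0.04 m).
It also fails if it takes over 51 s, if anything falls off the work surface, if the arm or the gripper's body presses on something with over 40 N, if the wrist force passes 120 N, or if a joint passes its speed limit or range.

## Robot

A 7-joint arm with a two-finger parallel gripper is mounted at the origin on a cart in front of the work surface, level with it; the furniture and walls round the work are solid. World frame = base frame: x ahead of the robot, y to its left, z up, the work surface at z = 0. Lengths are in m, angles in rad, forces in N, time in s.
With the tool pointing down it reaches from about 0.4 to 0.85 m from the base axis. Payload 10.4 kg.
Tool frame: the origin (TCP) lies midway between the tips of the shut fingers; the grasp point (between the pads) lies 19 mm behind it; z points along the fingers, y is the line along which they close (so a half turn about z gives the same grasp; the last joint's range is limited). The gripper opens to 87 mm and grips with 3 to 60 N. Pads are 19 mm wide; open, the fingers measure 117 mm over their backs; the gripper's body (75 mm by 190 mm) begins 51 mm behind the grasp point.
Start: joints at [1.091, 0.332, -0.065, 1.46, 0.022, 1.35, -0.088], TCP at [0.276, -0.561, 0.223] pointing down, gripper open.
Joint ranges: [-2.6, 2.6], [-0.5, 2.12], [-1.47, 1.34], [0.16, 2.42], [-1.27, 4.41], [0.06, 2.06], [-2.6, 2.6]. Speed limits (rad/s): [2.22, 2.22, 2.79, 2.79, 3.14, 3.14, 3.14].

## Interface

Orientations are given as a unit quaternion [x, y, z, w].
In Python, from bench import r gives the robot as it stands.
- The arm moves only by the tool apply_moves, never from a script. Its argument "steps" is a list of rows, each a list of 7 numbers: the turn, a rotation vector about the tool's x, y, z in rad, then the shift along the tool's x, y, z in mm, then the opening, from -1 (shut) to 1 (fully open). In form: [[ax, ay, az, x, y, z, claw], ...]. A call has 1 to 20 rows; each row is the pose to reach, as a shift and turn from the pose commanded when the call began, along the tool's axes at that moment; what a row does not reach only later rows make up. A row lasts 1/12 s, in which the tool goes at most 41.7 mm and 7.16 degrees, less where a joint would pass 70% of its speed; a pose out of reach is approached as far as the arm can. A call with a gripper value outside its range is refused whole. The fingers move at their own pace and stop on an object; "force" is the grip in N (left out, the last holds). Time passes only in rows, so rows that repeat a pose let the fingers close. It gives the time, the measured TCP pose, the force, the opening and the grip force at its end, in the units of the state.
- r.read_state(): the state, without advancing time (a new reading comes with each control period).
- r.camera(name): name is "side" or "top" or "wrist"; returns a dict with "pixels" (420x560x3 uint8, red, green, blue), "z_map" (420x560 float32, m along the optical axis (not along the pixel's ray), 0 where there is no reading), "fovy" (degrees; the focal length in pixels is half the picture's height over the tangent of half this angle, whatever the lens; pixels are square), "cx", "cy" (the principal point, pixels), "position" and "orientation" of the camera in the world. Camera axes: x right, y down, z forward; pixel columns grow to the right and rows downward; lengths in m; the calibration is good to about 2 mm. A picture is of the moment at which its call begins.
- r.close_job(): hands the job in; it is judged then, once.
The state is a dict: "time": time; "joint_positions": joint angles; "joint_vel": joint speeds; "joint_torque": joint torques, N m; "ee_pos": TCP position; "eef_rot": TCP orientation; "ft_force": force on the tool from outside, world axes, zero at the start; "torque": the same for the moment, N m; "width": finger opening in m; "grip_force": force on a finger pad.
Only numpy, scipy, OpenCV 4.12 (cv2) and the standard library are available. Lean on these libraries where they do the work, as an engineer would, in place of code of your own. Each camera call takes 0.05 s, during which the arm holds its last target. There are 200 camera calls.

## Working session

There is one attempt and no reset: what is moved stays moved. The work goes in short steps, Python scripts to look and compute and a tool call to move; the robot and the scene stay as the last step left them, time stands still between calls to the robot, and variables do not carry over. Pictures are saved under pics/ and viewed, at most 10 in all, crops included, and the job is handed in when it is done.

Besides the shell and the picture viewer there is one more tool, called after "Request:" as name(argument=value, ...) on one line, values as JSON. apply_moves: Moves the arm, as the interface text tells. Its arguments: {"type":"object","properties":{"steps":{"type":"array","items":{"type":"array","items":{"type":"number"}}},"force":{"type":"number"}},"required":["steps"]}

```bash
mkdir -p pics; ls; cat > h.py <<'E'
import numpy as np, cv2, pickle
from scipy.spatial.transform import Rotation as R
def grab(r,n,tag):
    c=r.camera(n); pickle.dump(c,open(f'{tag}.pkl','wb'))
    cv2.imwrite(f'pics/{tag}.png',c['pixels'][:,:,::-1]); return c
def cloud(c):
    z=c['z_map']; h,w=z.shape; f=h/2/np.tan(np.radians(c['fovy'])/2)
    v,u=np.mgrid[:h,:w]; P=np.stack([(u-c['cx'])/f*z,(v-c['cy'])/f*z,z],-1)
    W=P@R.from_quat(c['orientation']).as_matrix().T+np.array(c['position']); W[z==0]=np.nan
    return W
def load(t): return pickle.load(open(t+'.pkl','rb'))
E
python3 - <<'E'
from bench import r
from h import *
print(r.read_state())
for n in ('top','side'):
    c=grab(r,n,n+'0'); print(n,c['position'],c['orientation'],c['fovy'],c['cx'],c['cy'])
a=cv2.imread('pics/top0.png');b=cv2.imread('pics/side0.png')
E
```

```text
pics
{'time': 0.0, 'joint_positions': array([ 1.09139553,  0.33284714, -0.06470732,  1.46095099,  0.02163809,
        1.34990423, -0.0884807 ]), 'joint_vel': array([-6.19484265e-04, -2.12031246e-04,  2.14320184e-03,  8.27147102e-05,
        1.78447818e-03, -1.16402845e-03,  6.67671010e-04]), 'joint_torque': array([-5.43063124e-04, -6.23248959e+01,  2.41910212e-02, -3.89900422e+01,
       -6.14123256e-02,  3.98118398e-02,  1.94683944e-04]), 'ee_pos': array([ 0.27548784, -0.56057204,  0.2217648 ]), 'eef_rot': array([ 9.74023264e-01,  2.26446864e-01, -2.09004719e-04, -6.74894588e-04]), 'ft_force': array([-0.04062252, -0.46426951,  0.01963403]), 'torque': array([-0.02953121, -0.00905612,  0.04301473]), 'grip_force': 0.0, 'width': 0.08710153424568408}
top [-0.02940663  0.02980647  1.61381544] [-0.62068821  0.77408905 -0.09926693  0.07535486] 47.609732712744346 266.4764464529632 212.9715577046427
side [ 0.25080408 -1.30827915  0.78834742] [ 0.86164881 -0.03786791  0.01730864 -0.50579419] 46.740103835223024 280.6393250289618 203.9913504999144
```

View pics/top0.png

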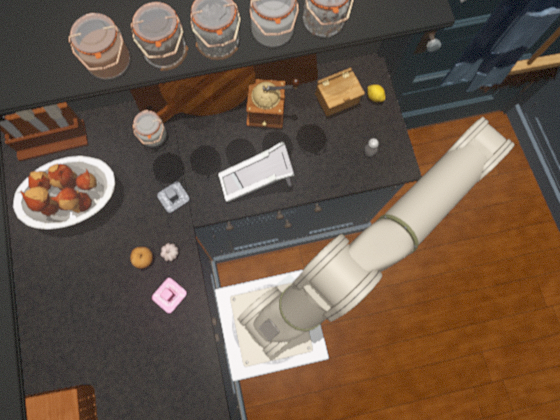

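View pics/side0.png

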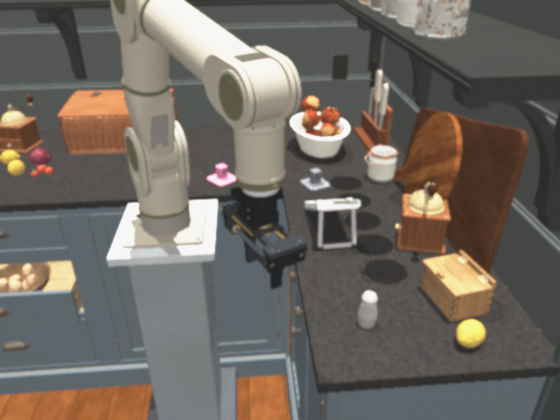

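The look-alikes are the grey guard at top (173,197), the pink one at top (170,295), and the slicer itself at (257,172). By colour the grey one is meant. Next I'll view one close crop and measure both the guard and the slicer.

```bash
python3 - <<'E'
from h import *
c=load('top0'); W=cloud(c); im=c['pixels'][:,:,::-1]
cv2.imwrite('pics/crop1.png',cv2.resize(im[130:230,145:305],None,fx=5,fy=5,interpolation=cv2.INTER_CUBIC))
def at(u,v): return np.round(W[v,u],4)
for p in [(173,197),(257,172),(170,295),(372,147),(141,257),(169,252)]: print(p,at(*p))
# slices of slicer & guard z
np.set_printoptions(linewidth=250,suppress=True)
print((W[140:206:4,214:300:4,2]*1000).round())
print((W[180:216:3,154:194:3,2]*1000).round())
E
```

```text
(173, 197) [0.4833 0.2327 0.0455]
(257, 172) [ 0.4996 -0.0657  0.0743]
(170, 295) [0.1571 0.2975 0.0535]
(372, 147) [ 0.5035 -0.4748  0.0725]
(141, 257) [0.2994 0.3689 0.0575]
(169, 252) [0.297  0.2772 0.0517]
[[  7.  -7.  -2.   3.   2.  -1.  -0.  -1.   4.   4.   3.   1.  -3.  -2.   3.   2.   6.   3.   0.   5.   2.  -6.]
 [ -4.   9.  -0.   1.   1.  -4.  -1.  -1.  -6.  -0.   1.  -3.   6.   4.   1.   6. 143. 146.   2.  -3.  -1.   5.]
 [  2.   8.  -3.   3.  -0.   5.   0.  -1.   2.   6.   1.   0.   4.   2.   5. 136. 137. 137.   8.   1.   2.   1.]
 [  6.   5.  -2.   8.  -0.   4.  -2.   6.   0.  -1.   5.  -0.  -1. 124. 115. 121. 121. 130. 143.   2.   6.  -3.]
 [  2.   3.  -2.   3.  -0.  -3.   0.   0.   1.  10.  93. 110. 111. 100. 116. 118. 125. 132. 137.  -2.   5.   3.]
 [ -2.  -2.  -2.   1.  -1.   2.   4.  -3.  83.  85.  98.  92.  93. 101. 109. 110. 126. 132. 133.  -3.   2.  -5.]
 [ -7.  -5.  -3.  -3.   5.   5.  73.  67.  79.  74.  82.  90.  90.  99. 105. 113. 127. 126. 134. 138.  nan  -1.]
 [  1.   2.   0.  -1.  51.  58.  66.  60.  62.  71.  80.  87.  95. 101. 106. 110. 114. 123. 134. 14
[... 1040 characters left out ...]
.  7. -3. -3. -5. -2. -2.  4.  3. -5.  2.  5.  1.]
 [-6. -1.  1.  4.  8. -7.  8.  6.  1.  1.  0. -1.  2. -2.]
 [ 2. -6. 14. -1.  2.  8.  6.  0.  9. 11.  1. -0. -4. -2.]
 [ 7. -4. -1. 12. -1. 59. 55. 12.  7. 10. -1. nan  2. -0.]
 [ 6.  5.  6.  2. 55. 55. 63. 53. 11. 10. 13.  0.  1. -4.]
 [-5.  9.  3.  5. 11. 56. 53. 52.  7.  9.  3.  5.  3.  1.]
 [-2. -1. 13.  8. 10. 56. 38. 21.  9.  8.  4.  7. -1. -2.]
 [ 2.  4. -4.  9.  3.  8. 11. 15. 10. 12.  1. -1.  0. -3.]
 [ 8. -2.  4.  1.  4.  5.  6.  4.  5.  2. -2.  4.  7.  1.]
 [-0. -6.  3. -0. 11.  7.  3. 12. -2.  2. -5.  6. -1.  1.]
 [ 4.  3. -8.  2.  4. 11.  9. -3.  0.  6.  2.  5.  1. -1.]
 [ 2.  3.  2. -1. -0.  2.  1. -3.  3.  2. -4.  8.  0. -7.]]
```

View pics/crop1.png

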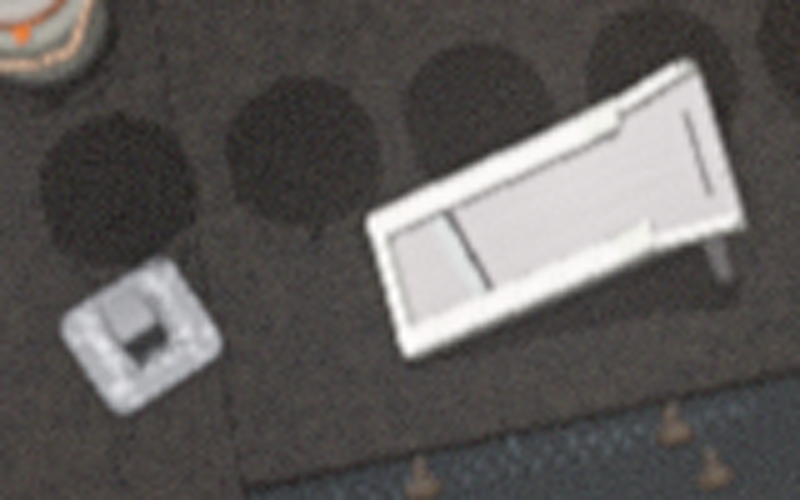

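The crop shows the grey guard with its square grip at crop (140,335). The slicer's low closed end is at the left, (388,285), with the blade by (465,250). Its flared open end is at the right, (715,140), with the lip ends at (620,128) and (650,222). Next comes a coarse fit by reprojection.

```bash
cat >> h.py <<'E'
from scipy.optimize import least_squares
def proj(c,P):
    f=420/2/np.tan(np.radians(c['fovy'])/2)
    q=(np.atleast_2d(P)-c['position'])@R.from_quat(c['orientation']).as_matrix()
    return np.c_[c['cx']+f*q[:,0]/q[:,2],c['cy']+f*q[:,1]/q[:,2]]
Z0=.016+.055*np.sin(np.radians(28))
def bedpose(p): # x,y,yaw of slicer x axis (horizontal)
    return R.from_euler('ZY',[p[2],-np.radians(28)]), np.array([p[0],p[1],Z0])
def fitbed(c,M,U,p0):
    def g(p):
        q,t=bedpose(p); return (proj(c,q.apply(M)+t)-U).ravel()
    s=least_squares(g,p0,loss='soft_l1'); return s.x,s.fun.reshape(-1,2)
def fitguard(c,M,U,p0):
    def g(p): return (proj(c,R.from_euler('z',p[2]).apply(M)+[p[0],p[1],0])-U).ravel()
    s=least_squares(g,p0,loss='soft_l1'); return s.x,s.fun.reshape(-1,2)
E
python3 - <<'E'
from h import *
c=load('top0'); k=lambda a:np.array(a)/5+[145-.4,130-.4]
M=np.array([[149,35,13],[149,-35,13],[205,52,13],[205,-52,13],[-55,52,13],[-55,-52,13]])/1e3
for U in ([[620,128],[650,222],[690,60],[745,225],[368,215],[405,358]],):
    p,e=fitbed(c,M,k(U),[.5,0,-1.5]); print('bed',p,np.degrees(p[2])); print(e.round(1))
Mg=np.array([[45,42,6],[45,-42,6],[-45,-42,6],[-45,42,6]])/1e3
for y0 in (-.5,1.07):
    p,e=fitguard(c,Mg,k([[170,252],[228,350],[118,420],[55,330]]),[.48,.23,y0]); print('guard',p,np.degrees(p[2])%180,e.round(1).tolist())
E
```

```text
bed [ 0.49133574  0.00798845 -1.52235129] -87.2243037884287
[[ 0.8 -0.2]
 [ 0.4  0.2]
 [-0.1  2.1]
 [-2.3 -2.1]
 [ 0.1  0.6]
 [-0.1 -0.5]]
guard [ 0.4957965   0.23752525 -1.18929759] 111.8582675353831 [[-0.9, 0.8], [0.2, 0.0], [0.2, 0.1], [0.3, -1.0]]
guard [ 0.4957965   0.23752525 -1.18929757] 111.85826840174518 [[-0.9, 0.8], [0.2, 0.0], [0.2, 0.1], [0.3, -1.0]]
```

Request:
apply_moves(steps=[[0, 0, 0, 10, -10, -40, 1], [0, 0, 0.02, 40, -40, -80, 1], [0, 0, 0.07, 519, -592, -80, 1], [0, 0, 0.07, 519, -592, -80, 1], [0, 0, 0.07, 519, -592, -80, 1], [0, 0, 0.07, 519, -592, -80, 1], [0, 0, 0.07, 519, -592, -80, 1], [0, 0, 0.07, 519, -592, -80, 1], [0, 0, 0.07, 519, -592, -80, 1], [0, 0, 0.07, 519, -592, -80, 1], [0, 0, 0.07, 519, -592, -80, 1], [0, 0, 0.07, 519, -592, -80, 1], [0, 0, 0.07, 519, -592, -80, 1], [0, 0, 0.07, 519, -592, -80, 1], [0, 0, 0.07, 519, -592, -80, 1], [0, 0, 0.07, 519, -592, -80, 1], [0, 0, 0.07, 519, -592, -80, 1], [0, 0, 0.07, 519, -592, -80, 1], [0, 0, 0.07, 519, -592, -80, 1], [0, 0, 0.07, 519, -592, -80, 1]])

```text
time: 1.77
ee_pos: [0.4803, 0.202, 0.3027]
eef_rot: [0.981, 0.192, 0.0, -0.0]
ft_force: [0.9, -0.3, 0.1]
width: 0.0873
grip_force: 0.0
```

```bash
python3 - <<'E'
from bench import r
from h import *
c=grab(r,'wrist','w1'); print(c['position'],c['orientation'],c['fovy'])
print(r.read_state()['joint_positions'])
E
```

```text
[0.5443552  0.22913974 0.46454991] [ 0.82303741 -0.55291092 -0.07269851  0.10776765] 64.1877743608182
[ 0.33106564  0.16115845 -0.91294484  1.56252845  0.1240421   1.47902659
 -1.76463878]
```

View pics/w1.png

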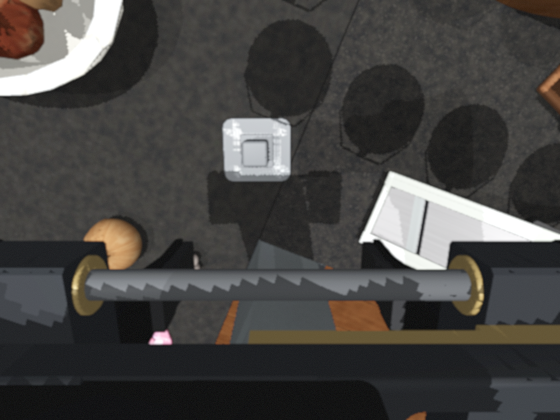

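The wrist view shows the grey guard at (257,150), with plate corners (222,118), (292,118), (291,182), (224,182). The low end of the slicer is at the right, (390,210).

```bash
python3 - <<'E'
from h import *
c=load('w1'); im=c['pixels']
g=cv2.cvtColor(im,cv2.COLOR_RGB2GRAY)[105:195,210:304]
m=(cv2.GaussianBlur(g,(0,0),1)>110).astype(np.uint8)
cs=max(cv2.findContours(m,0,2)[0],key=cv2.contourArea)
b=cv2.boxPoints(cv2.minAreaRect(cs))+[210,105]; print(b.round(1).tolist())
Mg=np.array([[45,42,4],[45,-42,4],[-45,-42,4],[-45,42,4]])/1e3
# order by angle: match via trying cyclic shifts/flip
best=[]
for U in (b,b[::-1]):
  for s in range(4):
    p,e=fitguard(c,Mg,np.roll(U,s,0),[.49,.237,-1.19+0]); best.append((abs(e).max(),p,e))
    p,e=fitguard(c,Mg,np.roll(U,s,0),[.49,.237,.38]); best.append((abs(e).max(),p,e))
best.sort(key=lambda t:t[0])
for t in best[:5]: print(t[0].round(2),t[1].round(4),np.degrees(t[1][2])%180)
# grip top check by depth
W=cloud(c); S=W[105:195,210:304]; k=S[...,2]>.045; print('grip top', np.median(S[k],0), k.sum(), S[k].min(0),S[k].max(0))
cv2.imwrite('pics/crop2.png',cv2.resize(im[105:195,210:304,::-1],None,fx=6,fy=6,interpolation=cv2.INTER_CUBIC))
E
```

```text
[[222.0, 118.0], [290.0, 118.0], [290.0, 179.0], [222.0, 179.0]]
2.25 [ 0.4968  0.2408 -1.1884] 111.90920298423002
2.25 [0.4968 0.2408 1.9532] 111.90920315460797
2.25 [ 0.4968  0.2408 -1.1884] 111.90920358258283
2.25 [0.4968 0.2408 1.9532] 111.90920372293068
4.03 [0.4958 0.2407 0.3742] 21.437877023767324
grip top [0.49672427 0.23947142 0.05548309] 683 [0.47737763 0.22040858 0.04503296] [0.51517868 0.25870926 0.05863448]
```

Request:
apply_moves(steps=[[0, 0, 0, 30, -29, 0, 1], [0, 0, 0, 30, -29, 0, 1], [0, 0, 0, 30, -29, 40, 1], [0, 0, 0, 30, -29, 80, 1], [0, 0, 0, 30, -29, 120, 1], [0, 0, 0, 30, -29, 160, 1], [0, 0, 0, 30, -29, 200, 1], [0, 0, 0, 30, -29, 240, 1], [0, 0, 0, 30, -29, 265, 1], [0, 0, 0, 30, -29, 280, 1], [0, 0, 0, 30, -29, 283, 1], [0, 0, 0, 30, -29, 283, 1]], force=30)

```text
time: 2.82
ee_pos: [0.4971, 0.2376, 0.0195]
eef_rot: [0.981, 0.192, -0.0, -0.0]
ft_force: [1.0, -0.7, 0.9]
width: 0.0867
grip_force: 0.0
```

Request:
apply_moves(steps=[[0, 0, 0, 0, 0, 0, 0], [0, 0, 0, 0, 0, 0, -0.5], [0, 0, 0, 0, 0, 0, -1], [0, 0, 0, 0, 0, 0, -1], [0, 0, 0, 0, 0, 0, -1], [0, 0, 0, 0, 0, 0, -1], [0, 0, 0, 0, 0, 0, -1], [0, 0, 0, 0, 0, 0, -1], [0, 0, 0, 0, 0, 0, -1], [0, 0, 0, 0, 0, 0, -1]])

```text
time: 3.65
ee_pos: [0.4971, 0.2376, 0.0195]
eef_rot: [0.981, 0.192, -0.0, -0.0]
ft_force: [0.1, 1.2, -0.7]
width: 0.0318
grip_force: 30.0
```

Request:
apply_moves(steps=[[0, 0, 0, 0, 0, -10, -1], [0, 0, 0, 0, 0, -30, -1], [0, 0, 0, 0, 0, -60, -1], [0, 0, 0, 0, 0, -95, -1], [0, 0, 0, 0, 0, -130, -1], [0, 0, 0, 0, 0, -165, -1], [0, 0, 0, 0, 0, -200, -1], [0, 0, 0.05, -15, 18, -235, -1], [0, 0, 0.1, -35, 43, -270, -1], [0, 0, 0.15, -55, 68, -290, -1], [0, 0, 0.2, -75, 93, -305, -1], [0, 0, 0.25, -95, 118, -310, -1], [0, 0, 0.3, -115, 143, -310, -1], [0, 0, 0.338, -135, 168, -310, -1], [0, 0, 0.338, -155, 193, -310, -1], [0, 0, 0.338, -175, 218, -310, -1], [0, 0, 0.338, -195, 240, -310, -1], [0, 0, 0.338, -205, 252, -310, -1], [0, 0, 0.338, -210, 258, -310, -1], [0, 0, 0.338, -210, 258, -310, -1]])

```text
time: 5.32
ee_pos: [0.3995, -0.0816, 0.3298]
eef_rot: [1.0, 0.023, 0.0, 0.0]
ft_force: [-0.2, 0.2, -1.3]
width: 0.0317
grip_force: 30.0
```

```bash
python3 - <<'E'
from bench import r
from h import *
c=grab(r,'wrist','w2'); s=r.read_state(); print(s['ee_pos'],s['eef_rot'],s['joint_positions'])
pickle.dump(s,open('s2.pkl','wb'))
E
```

```text
[ 0.40004841 -0.08012861  0.32978017] [ 9.99703512e-01  2.43488440e-02  1.39406345e-04 -5.11568920e-05] [ 0.72817139 -0.18406647 -0.54379038  1.76935994 -0.09507667  1.5301565
 -1.32634914]
```

View pics/w2.png

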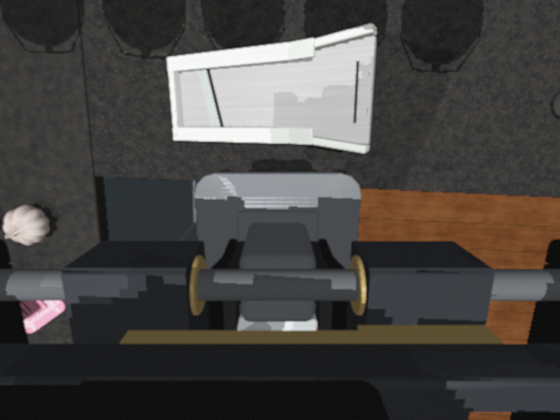

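The slicer is fully visible at the top, with the rails from (170,58)/(174,140) to the lip ends near (313,42)/(310,138) and the open end at (375,27)/(370,150). The held guard's front edge is near row 174, columns 195-360. I'll enlarge this.

```bash
python3 - <<'E'
from h import *
im=load('w2')['pixels'][:,:,::-1]
cv2.imwrite('pics/crop3.png',cv2.resize(im[15:213,155:385],None,fx=3,fy=3,interpolation=cv2.INTER_CUBIC))
E
```

```text
(no output)
```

View pics/crop3.png

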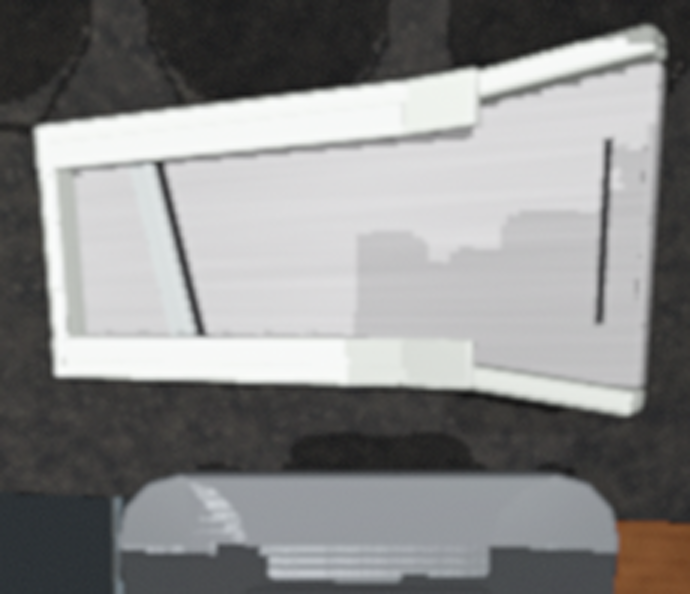

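```bash
python3 - <<'E'
from h import *
c=load('w2'); s=load('s2'); k=lambda a:np.array(a)/3+[155-.33,15-.33]
M=np.array([[-55,52,13],[-55,-52,13],[149,35,18.3],[149,-35,18.3],[121,35,13],[121,-35,13],[-46.5,35,13],[205,0,0]])/1e3
U=k([[36,128],[55,377],[478,127],[473,341],[402,134],[402,340],[72,168],[653,224]])
p,e=fitbed(c,M,U,[.49,.008,-1.52]); print('wrist bed',p.round(4),np.degrees(p[2])); print(e.round(1).tolist())
# bed plane check from depth
W=cloud(c); q,t=bedpose(p); L=(W-t)@q.as_matrix(); m=(abs(L[...,1])<.03)&(L[...,0]>.03)&(L[...,0]<.19)&(abs(L[...,2])<.02)
A=np.c_[L[m][:,0],L[m][:,1],np.ones(m.sum())]; print('plane in bed frame',np.linalg.lstsq(A,L[m][:,2],rcond=None)[0].round(4),m.sum())
# guard in tool
T=R.from_quat(s['eef_rot'])
for dx in (-3,0,3):
    P=np.array([[42+dx,0,19.5],[42+dx,0,13.5],[dx+20,-45,13.5],[dx+20,45,13.5]])/1e3
    print(dx,((proj(c,T.apply(P)+s['ee_pos'])-[155-.33,15-.33])*3).round(0).tolist())
# same with top image, bed
c=load('top0');k=lambda a:np.array(a)/5+[145-.4,130-.4]
print((((proj(c,q.apply(M)+t))-[145-.4,130-.4])*5).round().tolist())
U=k([[620,128],[650,222],[368,215],[405,358]]); M=np.array([[149,35,18],[149,-35,18],[-55,52,13],[-55,-52,13]])/1e3
print(fitbed(c,M,U,p))
E
```

```text
wrist bed [ 0.4893  0.0099 -1.5151] -86.80773867660662
[[-0.0, -0.1], [0.8, -0.3], [-0.6, -0.8], [-0.3, -0.3], [1.8, 0.1], [1.7, -0.2], [-5.9, 0.4], [-0.6, 2.5]]
plane in bed frame [ 0.0009 -0.0027  0.0002] 7182
-3 [[364.0, 482.0], [363.0, 487.0], [116.0, 608.0], [611.0, 607.0]]
0 [[364.0, 465.0], [363.0, 470.0], [115.0, 592.0], [612.0, 591.0]]
3 [[363.0, 449.0], [363.0, 453.0], [114.0, 576.0], [613.0, 575.0]]
[[366.0, 222.0], [403.0, 359.0], [617.0, 128.0], [646.0, 224.0], [585.0, 146.0], [614.0, 241.0], [382.0, 240.0], [717.0, 148.0]]
(array([ 0.49097917,  0.00799617, -1.52640759]), array([[ 0.19232669, -0.3060711 ],
       [-0.22666654,  0.18277883],
       [ 0.15360172,  0.62754083],
       [-0.11453322, -0.4405998 ]]))
```

```bash
cat >> h.py <<'E'
BED=[.4902,.009,np.radians(-87.0)]
def target(s,bx,by,bz,bed=BED):
    "tool move [rotvec, mm] bringing TCP to bed coords (m), tool square to bed"
    q,t=bedpose(bed); Rb=q.as_matrix()
    Rt=R.from_matrix(np.c_[Rb[:,1],Rb[:,0],-Rb[:,2]]); T=R.from_quat(s['eef_rot'])
    d=T.inv().apply(q.apply([bx,by,bz])+t-s['ee_pos'])*1e3
    return (T.inv()*Rt).as_rotvec().round(3),d.round(1)
def inbed(s,bed=BED):
    q,t=bedpose(bed); return (q.inv().apply(s['ee_pos']-t)*1e3).round(1)
E
python3 - <<'E'
from bench import r
from h import *
print(target(r.read_state(),.205,.001,.0195+.030))
E
```

```text
(array([-0.489,  0.001, -0.004]), array([ 95.9,  73.1, 148. ]))
```

Request:
apply_moves(steps=[[-0.05, 0, 0, 10, 8, 0, -1], [-0.12, 0, 0, 30, 23, 5, -1], [-0.2, 0, 0, 52, 40, 15, -1], [-0.28, 0, 0, 72, 55, 35, -1], [-0.36, 0, -0.002, 90, 68, 60, -1], [-0.44, 0.001, -0.004, 96, 73, 90, -1], [-0.489, 0.001, -0.004, 96, 73, 120, -1], [-0.489, 0.001, -0.004, 96, 73, 140, -1], [-0.489, 0.001, -0.004, 96, 73, 148, -1], [-0.489, 0.001, -0.004, 96, 73, 148, -1], [-0.489, 0.001, -0.004, 96, 73, 148, -1]])

```text
time: 6.28
ee_pos: [0.5003, -0.1483, 0.1826]
eef_rot: [0.97, 0.026, 0.007, 0.242]
ft_force: [-0.5, 0.3, -1.4]
width: 0.0318
grip_force: 30.0
```

```bash
python3 - <<'E'
from bench import r
from h import *
c=grab(r,'wrist','w3'); s=r.read_state(); pickle.dump(s,open('s3.pkl','wb')); print(inbed(s),s['joint_positions'].round(2),target(s,.203,.001,.0225))
cv2.imwrite('pics/w3b.png',cv2.resize(c['pixels'][:300,:,::-1],(800,428),interpolation=cv2.INTER_CUBIC))
E
```

```text
[205.9   2.1  50.8] [ 0.56  0.17 -0.74  1.88  0.63  1.27 -1.93] (array([ 0.   , -0.002, -0.001]), array([-1.2, -2.9, 28.3]))
```

View pics/w3b.png

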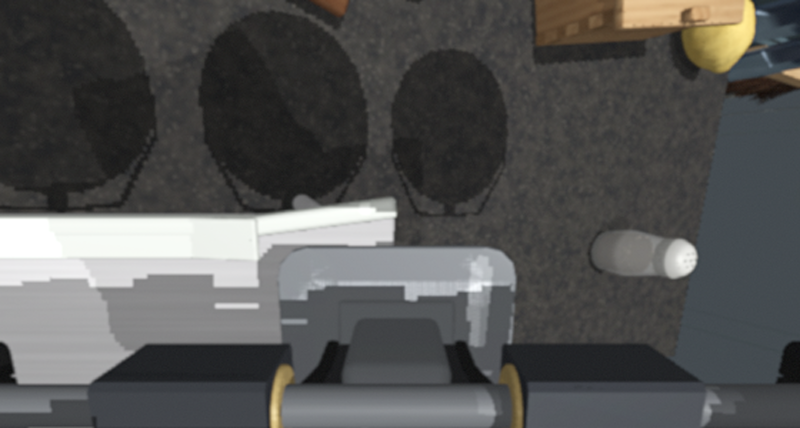

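The held guard hovers at (280-515, 248) over the flared open end. The far lip's inner edge runs along row ~260 to its end at (257,262), and the lip's outer edge is near row 215. I'll compare this with the model.

```bash
python3 - <<'E'
from h import *
c=load('w3'); s=load('s3'); q,t=bedpose(BED); k=800/560
P=np.array([[149,35,18.3],[149,35,14],[100,35,13],[50,35,13],[149,52,18],[50,52,13],[205,52,13],[205,52,0]])/1e3
print((proj(c,q.apply(P)+t)*k).round().tolist())
T=R.from_quat(s['eef_rot'])
for dx in (-3,0,3):
    P=np.array([[42+dx,0,19.5],[42+dx,0,13.5],[dx+20,-45,13.5],[dx+20,45,13.5]])/1e3
    print(dx,(proj(c,T.apply(P)+s['ee_pos'])*k).round().tolist())
L=(cloud(c)-t)@q.as_matrix()*1e3
np.set_printoptions(suppress=True,linewidth=200)
for u in (40,80,120,150,170): # y/z profile down column
    print(u,[tuple(L[v,u].round().astype(int)) for v in range(146,200,4) if np.isfinite(L[v,u]).all()])
E
```

```text
[[262.0, 261.0], [264.0, 259.0], [149.0, 258.0], [31.0, 258.0], [259.0, 219.0], [23.0, 218.0], [398.0, 218.0], [397.0, 215.0]]
-3 [[400.0, 251.0], [400.0, 254.0], [282.0, 311.0], [518.0, 311.0]]
0 [[400.0, 244.0], [400.0, 246.0], [282.0, 303.0], [518.0, 304.0]]
3 [[400.0, 236.0], [400.0, 238.0], [281.0, 296.0], [519.0, 296.0]]
40 [(np.int64(16), np.int64(50), np.int64(-57)), (np.int64(52), np.int64(52), np.int64(-4)), (np.int64(64), np.int64(51), np.int64(13)), (np.int64(65), np.int64(49), np.int64(14)), (np.int64(64), np.int64(47), np.int64(15)), (np.int64(64), np.int64(44), np.int64(14)), (np.int64(63), np.int64(42), np.int64(14)), (np.int64(61), np.int64(39), np.int64(12)), (np.int64(62), np.int64(37), np.int64(14)), (np.int64(53), np.int64(32), np.int64(1)), (np.int64(52), np.int64(29), np.int64(1)), (np.int64(52), np.int64(27), np.int64(1)), (np.int64(51), np.int64(24), np.int64(1)), (np.int64(50), np.int64(21), np.int64(1))]
80 [(np.int64(40), np.int64(49), np.int64(-70)), (np.int64(78), np.int64(52), np.int64(-4)), (np.int64(88), np.int64(51), np.int64(13)), (np.int64(88), np.
[... 1654 characters left out ...]
nt64(25), np.int64(2)), (np.int64(121), np.int64(21), np.int64(0))]
170 [(np.int64(105), np.int64(47), np.int64(-104)), (np.int64(136), np.int64(52), np.int64(-3)), (np.int64(143), np.int64(52), np.int64(19)), (np.int64(142), np.int64(49), np.int64(18)), (np.int64(142), np.int64(47), np.int64(19)), (np.int64(142), np.int64(45), np.int64(17)), (np.int64(142), np.int64(42), np.int64(18)), (np.int64(141), np.int64(40), np.int64(17)), (np.int64(142), np.int64(38), np.int64(19)), (np.int64(141), np.int64(35), np.int64(16)), (np.int64(135), np.int64(29), np.int64(0)), (np.int64(135), np.int64(27), np.int64(0)), (np.int64(135), np.int64(24), np.int64(1)), (np.int64(135), np.int64(21), np.int64(0))]
```

Request:
apply_moves(steps=[[0, -0.002, 0, -0.5, -3, 5, -1], [0, -0.002, 0, -0.5, -3, 12, -1], [0, -0.002, 0, -0.5, -3, 18, -1], [0, -0.002, 0, -0.5, -3, 23, -1], [0, -0.002, 0, -0.5, -3, 26, -1], [0, -0.002, 0, -0.5, -3, 27.5, -1], [0, -0.002, 0, -0.5, -3, 28, -1], [0, -0.002, 0, -0.5, -3, 28, -1], [0, -0.002, 0, -0.5, -3, 28, -1]])

```text
time: 7.08
ee_pos: [0.4997, -0.1593, 0.1556]
eef_rot: [0.97, 0.025, 0.006, 0.242]
ft_force: [0.1, -0.0, -2.3]
width: 0.0319
grip_force: 30.0
```

```bash
python3 - <<'E'
from bench import r
from h import *
s=r.read_state(); print(inbed(s),target(s,.2,.0016,.0215),s['ft_force'],s['torque'])
E
```

```text
[202.3   0.6  21.3] (array([0.   , 0.001, 0.   ]), array([ 1. , -2.3, -0.2])) [ 0.09271714 -0.01976474 -2.31522155] [ 0.79166739  0.06568979 -0.03772907]
```

Request:
apply_moves(steps=[[0, 0, 0, 1, -3, 0, -1], [0, 0, 0, 1, -8, 0, -1], [0, 0, 0, 1, -14, 0, -1], [0, 0, 0, 1, -20, 0, -1], [0, 0, 0, 1, -26, 0, -1], [0, 0, 0, 1, -32, 0, -1], [0, 0, 0, 1, -38, 0, -1], [0, 0, 0, 1, -44, 0, -1], [0, 0, 0, 1, -50, 0, -1], [0, 0, 0, 1, -56, 0, -1], [0, 0, 0, 1, -62, 0, -1], [0, 0, 0, 1, -65, 0, -1], [0, 0, 0, 1, -65, 0, -1]])

```text
time: 8.17
ee_pos: [0.4975, -0.1013, 0.1245]
eef_rot: [0.97, 0.026, 0.005, 0.242]
ft_force: [-0.2, -0.1, -1.9]
width: 0.0319
grip_force: 30.0
```

```bash
python3 - <<'E'
from bench import r
from h import *
s=r.read_state(); q,_=bedpose(BED); print(inbed(s),target(s,0,.0016,.0215),q.inv().apply(s['ft_force']),s['torque'])
c=grab(r,'wrist','w4')
cv2.imwrite('pics/w4b.png',c['pixels'][100:260,40:480,::-1])
E
```

```text
[136.4   1.5  21.1] (array([-0.   ,  0.002,  0.002]), array([   0.3, -136.4,   -0.4])) [-0.85678335 -0.18617459 -1.74066893] [ 0.7493988   0.02151094 -0.0194656 ]
```

View pics/w4b.png

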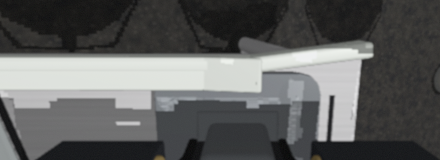

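The plate has gone under the far lip: the lip edge covers the plate at (155-260,90), with no contact force. I'll keep sliding.

Request:
apply_moves(steps=[[0, 0, 0, 0, -5, 0, -1], [0, 0, 0, 0, -13, 0, -1], [0, 0, 0, 0, -21, 0, -1], [0, 0, 0, 0, -29, 0, -1], [0, 0, 0, 0, -37, 0, -1], [0, 0, 0, 0, -45, 0, -1], [0, 0, 0, 0, -53, 0, -1], [0, 0, 0, 0, -61, 0, -1], [0, 0, 0, 0, -69, 0, -1], [0, 0, 0, 0, -77, 0, -1], [0, 0, 0, 0, -85, 0, -1], [0, 0, 0, 0, -93, 0, -1], [0, 0, 0, 0, -101, 0, -1], [0, 0, 0, 0, -109, 0, -1], [0, 0, 0, 0, -117, 0, -1], [0, 0, 0, 0, -123, 0, -1], [0, 0, 0, 0, -127, 0, -1], [0, 0, 0, 0, -130, 0, -1], [0, 0, 0, 0, -130, 0, -1]])

```text
time: 9.8
ee_pos: [0.4914, 0.013, 0.0636]
eef_rot: [0.97, 0.026, 0.005, 0.242]
ft_force: [0.4, 0.0, -2.0]
width: 0.0317
grip_force: 30.0
```

```bash
python3 - <<'E'
from bench import r
from h import *
s=r.read_state(); q,_=bedpose(BED); print(inbed(s),target(s,0,.0016,.0215),q.inv().apply(s['ft_force']),s['torque'])
E
```

```text
[ 6.7  1.4 21. ] (array([0.   , 0.002, 0.001]), array([ 0.2, -6.7, -0.5])) [-0.96354814  0.40144164 -1.7592094 ] [0.79293341 0.02152252 0.03417511]
```

Now press gently to the stop, watching the force.

Request:
apply_moves(steps=[[0, 0, 0, 0, -2, 0, -1], [0, 0, 0, 0, -4, 0, -1], [0, 0, 0, 0, -5, 0, -1], [0, 0, 0, 0, -6, 0, -1], [0, 0, 0, 0, -7, 0, -1], [0, 0, 0, 0, -7, 0, -1]])

```text
time: 10.3
ee_pos: [0.4911, 0.0188, 0.0605]
eef_rot: [0.97, 0.025, 0.005, 0.242]
ft_force: [-0.2, 0.2, -1.7]
width: 0.0317
grip_force: 30.0
```

Request:
apply_moves(steps=[[0, 0, 0, 0, -1, 0, -1], [0, 0, 0, 0, -1.5, 0, -1], [0, 0, 0, 0, -1.5, 0, -1]])

```text
time: 10.55
ee_pos: [0.491, 0.0201, 0.0598]
eef_rot: [0.97, 0.025, 0.005, 0.242]
ft_force: [0.9, -0.2, -1.2]
width: 0.032
grip_force: 30.0
```

Request:
apply_moves(steps=[[0, 0, 0, 0, -0.7, 0, -1], [0, 0, 0, 0, -1.5, 0, -1], [0, 0, 0, 0, -1.5, 0, -1]])

```text
time: 10.8
ee_pos: [0.491, 0.0212, 0.0592]
eef_rot: [0.97, 0.025, 0.005, 0.242]
ft_force: [-0.4, -1.2, 0.5]
width: 0.0314
grip_force: 30.0
```

```bash
python3 - <<'E'
from bench import r
from h import *
s=r.read_state(); q,_=bedpose(BED); print(inbed(s),q.inv().apply(s['ft_force']),s['torque'])
E
```

```text
[-2.5  1.5 21. ] [ 1.25341949 -0.48127464 -0.07165275] [ 0.51058241  0.08940901 -0.0749852 ]
```

Request:
apply_moves(steps=[[0, 0, 0, 0, -0.7, 0, -1], [0, 0, 0, 0, -1.2, 0, -1], [0, 0, 0, 0, -1.2, 0, -1]])

```text
time: 11.05
ee_pos: [0.4911, 0.0212, 0.0592]
eef_rot: [0.97, 0.025, 0.005, 0.243]
ft_force: [-2.1, -4.4, 6.2]
width: 0.0318
grip_force: 30.0
```

```bash
python3 - <<'E'
from bench import r
from h import *
s=r.read_state(); q,_=bedpose(BED); print(inbed(s),q.inv().apply(s['ft_force']),s['torque'])
E
```

```text
[-2.6  1.5 21.1] [ 6.73193426 -2.29699994  3.49311372] [-0.83461391  0.32876619 -0.13100814]
```

Request:
apply_moves(steps=[[0, 0, 0, 0, 0.7, 0.7, -1], [0, 0, 0, 0, 0.7, 1.2, -1], [0, 0, 0, 0, 0.7, 1.2, -0.1], [0, 0, 0, 0, 0.7, 1.2, 0.3], [0, 0, 0, 0, 0.7, 1.2, 0.5], [0, 0, 0, 0, 0.7, 1.2, 0.5], [0, 0, 0, 0, 0.7, 1.2, 0.5], [0, 0, 0, 0, 0.7, 1.2, 0.5], [0, 0, 0, 0, 0.7, -8, 0.5], [0, 0, 0, 0, 0.7, -20, 0.5], [0, 0, 0, 0, 0.7, -40, 0.5], [0, 0, 0, 0, 0.7, -65, 0.5], [0, 0, 0, 0, 0.7, -90, 0.5], [0, 0, 0, 0, 0.7, -120, 0.5], [0, 0, 0, -40, 0.7, -150, 0.5], [0, 0, 0, -75, 0.7, -180, 0.5], [0, 0, 0, -100, 0.7, -200, 0.5], [0, 0, 0, -100, 0.7, -200, 0.5], [0, 0, 0, -100, 0.7, -200, 0.5]])

```text
time: 12.63
ee_pos: [0.386, 0.1124, 0.2383]
eef_rot: [0.97, 0.027, 0.008, 0.242]
ft_force: [0.7, -0.2, -0.0]
width: 0.0655
grip_force: 0.0
```

```bash
python3 - <<'E'
from bench import r
from h import *
c=grab(r,'wrist','w5'); t=r.camera('top')['pixels'][130:230,205:305]
a=cv2.resize(c['pixels'],(480,360)); b=cv2.resize(t,(320,320),interpolation=cv2.INTER_CUBIC)
o=np.zeros((360,800,3),np.uint8); o[:,:480]=a; o[:320,480:]=b
cv2.imwrite('pics/end.png',o[:,:,::-1])
q,tt=bedpose(BED); L=(cloud(c)-tt)@q.as_matrix()*1e3
m=(abs(L[...,2]-56)<3)&(abs(L[...,1])<25)&(abs(L[...,0])<40); print('grip top',np.median(L[m],0).round(1),m.sum(),L[m].min(0),L[m].max(0))
m=(abs(L[...,2]-6)<6)&(abs(L[...,1])<34)&(abs(L[...,1])>24)&(abs(L[...,0])<38)
A=np.c_[L[m][:,:2],np.ones(m.sum())]; print('plate',np.linalg.lstsq(A,L[m][:,2],rcond=None)[0].round(3),m.sum())
E
```

```text
grip top [-3.   1.1 56.5] 1170 [-19.03597151 -14.80393937  53.11651641] [12.26626385 16.28694788 58.98524815]
plate [ 0.000e+00 -1.000e-03  6.854e+00] 1405
```

View pics/end.png

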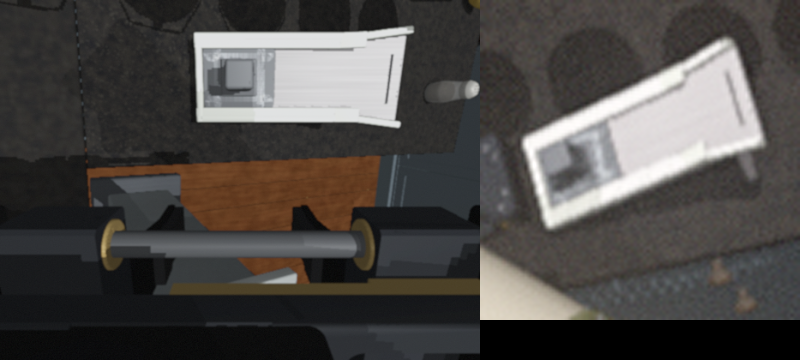

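The guard sits flat against the stop, covering the blade. In the picture the plate spans (203-273, 50-108), the gripper is clear, and the shaker is standing.

```bash
python3 -c "
from bench import r
print(r.close_job())"
```

```text
the job is handed in; nothing more can be done
None
```

The grey guard was fed in from the open end and slid down to the stop; it measured flat and about 3 mm from home by the camera. I released it, nothing else was seen to move, and I handed the job in at about 13 s; no verdict came back.

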